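# Release the ratchet and lower the cover over the dish

## Robot

A 6-joint arm with a two-finger parallel gripper is mounted at the origin on a cart in front of the work surface, level with it; the furniture and walls round the work are solid. World frame = base frame: x ahead of the robot, y to its left, z up, the work surface at z = 0. Lengths are in m, angles in rad, forces in N, time in s.
With the tool pointing down it reaches from about 0.35 to 0.875 m from the base axis. Payload 15.5 kg.
Tool frame: the origin (TCP) lies midway between the tips of the shut fingers; the grasp point (between the pads) lies 19 mm behind it; x points along the fingers, y is the direction in which the jaws open and shut, and the axes are right-handed (so a half turn about x gives the same grasp; the last joint's range is limited). The gripper opens to 85 mm and grips with 20 to 120 N. Pads are 22 mm wide; open, the fingers measure 114 mm over their backs; the gripper's body (76 mm by 85 mm) begins 54 mm behind the grasp point. The pads swing forward as they close: fully open they stand 13 mm farther back than shut.
Start: joints at [-1.329, 0.494, 1.345, -0, 1.302, -0.096], TCP at [0.207, -0.59, 0.231] pointing down, gripper open.
Joint ranges: [-2.91, 2.91], [-0.82, 2.16], [0.22, 2.67], [-1.22, 4.37], [0.12, 2.79], [-3.08, 3.08]. Speed limits (rad/s): [1.89, 1.89, 2.57, 3.01, 3.01, 3.01].

## Interface

Orientations are given as [roll, pitch, yaw] about the fixed x, y, z axes, in that order (R = Rz(yaw) Ry(pitch) Rx(roll)).
In Python, from bench import manip gives the robot as it stands. Calls block until the motion is done:
- manip.move_to(position, orientation): joint-space move of the TCP to a pose.
- manip.movel(position, rot=None, v=0.15, contact_N=None): straight line of the TCP; rot=None keeps the orientation; v is the mean speed in m/s. With contact_N (N) it stops when the force on the tool has changed by that much, and returns True; else False.
- manip.move_joints(angles): joint-space move.
- manip.gripper_open() and manip.clamp(f_grip=None): open the fingers fully, or close them until they stop; f_grip is the grip in N (None keeps the last).
- manip.hold(seconds).
- manip.ik(position, orientation): joint angles nearest the present ones, or None.
- manip.snapshot(name): name is "scene" or "top" or "wrist"; returns a dict with "color" (480x640x3 uint8, red, green, blue), "depth" (480x640 float32, m along the optical axis (not along the pixel's ray), 0 where there is no reading), "mtx" (3x3 intrinsics, pixels), "R" (3x3) and "t" (3): a world point X has camera coordinates R X + t. Camera axes: x right, y down, z forward; pixel columns grow to the right and rows downward; lengths in m; the calibration is good to about 2 mm. A picture is of the moment at which its call begins.
A pose or a line that the arm cannot do raises manip.PlanningError and nothing moves.
- manip.finish_job(): hands the job in, once; it reports no verdict.
Readings, each from a call of its own:
- manip.read_t(): time.
- manip.read_joint_positions(): joint angles.
- manip.read_joint_vel(): joint speeds.
- manip.read_joint_torque(): joint torques, N m.
- manip.read_tool_pos(): TCP position.
- manip.read_tcp_rot(): TCP orientation.
- manip.read_ft_force(): force on the tool from outside, world axes, zero at the start.
- manip.read_ft_torque(): the same for the moment, N m.
- manip.read_opening(): finger opening in m.
Only numpy, scipy, OpenCV 4.12 (cv2) and the standard library are available. Lean on these libraries where they do the work, as an engineer would, in place of code of your own. Each camera call takes 0.05 s, during which the arm holds its last target.

## Task

The clear cover over the petri dish is propped up by a ratchet. Press the red pawl's thumb pad down until the pawl snaps over and stays free of the teeth, then push the cover arm down by its orange cross bar until the cover is fully down over the dish, without forcing it past the teeth while the pawl is still in. Do not raise the arm, leave the pawl free, and leave the dish, the vial, the beaker and the bottle where they stand.

Things in the scene. Friction and masses are not known exactly. Their poses are not given: they have to be found in the camera images.
- stand: Fixed ratchet stand with a grey base plate 270 x 100 x 12 mm. Origin on the worktop straight below the arm's hinge pin; x points along the plate, the way the arm reaches out; z up. Plate from x = -102 to +168 mm, y = -50 to +50 mm. Arm hinge pin along y at x = 0, z = 55 mm; pawl pin along y at x = -56, z = 77 mm, between aluminium cheeks.
- cover_arm (a joint): Angle of the cover arm above level, rad: 0 = fully down on its stop, starts at 0.5 to 0.85. Five saw teeth, 15 degrees apart, on the hub let it go up but, while the pawl is in, not down by more than about a tooth. Stiff hinge: once freed it stays where left; 2 to 8 N down on the cross bar moves it. A clear cover 100 mm wide, 37 mm high, hangs under the arm 110 mm from the pin.
- cross_bar (a point): Centre of the orange cross bar at the arm's outer end: 18 mm diameter (its top is 9 mm above this point), 80 mm long, along the stand's y. It swings on an arc of 185 mm radius round the arm's hinge pin; with the arm fully down it is 55 mm above the worktop, just past the end of the plate.
- pawl (a joint): Angle of the red pawl, rad: near 0 = nose in the teeth (up to 0.18 when the nose rides on a tooth), 0.48 = snapped over, nose clear of the teeth. An over-centre spring drives it to the nearer end: it snaps over by itself past 0.24 and stays there. Pressing the pad takes up to about 6 N at first.
- pawl_pad (a point): Middle of the upper face of the red thumb pad (28 x 32 mm) at the pawl's outer end, behind the arm's hinge on the side away from the cover, about 91 mm above the worktop; it goes down by about 21 mm in all as the pawl snaps over.
- dish: Clear open petri dish, 63 mm wide, 16 mm high, standing loose on the black rubber disc of the base plate under the raised cover. Origin at the centre of its underside. To be covered, not touched.
- vial: Clear vial with white cap, 27 mm wide, 60 mm high, standing loose on the worktop beside the stand. Origin at the centre of its underside. Leave alone.
- beaker: Small glass beaker, 44 x 51 mm, 61 mm high, standing loose beside the stand. Origin at the centre of its underside. Leave alone.
- bottle: White bottle with blue cap, 56 mm wide, 105 mm high, standing loose beside the stand. Origin at the centre of its underside. Leave alone.

How it is judged:
On the way, in this order (a step that is already met when the one before it is completed fails the run):
1. the pawl is snapped over, free of the teeth, while the arm is still raised (value of joint pawl above 0.4 rad and value of joint cover_arm above 0.25 rad), for 0.2 s.
2. the cover arm is pushed fully down (value of joint cover_arm below 0.04 rad), for 0.2 s.
At the end, for the whole second after the job is handed in: The pawl stays snapped over (above 0.4 rad), the cover arm is fully down (within 0.04 rad of its stop), the dish is within 12 mm and the vial, beaker and bottle within 30 mm of where they stood, upright (value of joint pawl above 0.4 rad and value of joint cover_arm below 0.04 rad and distance of dish from where it was at the start of the episode below 0.012 m and distance of each of vial, beaker, bottle from where it was at the start of the episode below 0.03 m and angle between each of vial, beaker, bottle's own z axis and vertical below 0.2 rad); the robot touches nothing.
It fails at once if the arm is lifted instead of pushed down (value of joint cover_arm above 0.97 rad).
It fails at once if the arm is forced down past its teeth with the pawl still in (value of joint pawl below 0.18 rad and value of joint cover_arm below 0.25 rad).
It fails at once if the dish is pushed or lifted (distance of dish from where it was at the start of the episode above 0.012 m).
It fails at once if the vial, beaker or bottle is pushed, lifted or knocked over (distance of any of vial, beaker, bottle from where it was at the start of the episode above 0.03 m or angle between any of vial, beaker, bottle's own z axis and vertical above 0.4 rad).
It also fails if it takes over 45 s, if anything falls off the work surface, if the arm or the gripper's body presses on something with over 40 N, if the wrist force passes 120 N, or if a joint passes its speed limit or range.

## Working session

There is one attempt and no reset: what is moved stays moved. The work goes in short steps, each a Python script; the robot and the scene stay as the last script left them, time stands still between calls to the robot, and variables do not carry over. Pictures are saved under pics/ and viewed, and the job is handed in when it is done.

```bash
mkdir -p pics; python3 - <<'E'
from bench import manip
import cv2,numpy as np
for n in ["scene","top"]:
    s=manip.snapshot(n); cv2.imwrite(f"pics/{n}0.png",s["color"][:,:,::-1]); np.savez(f"{n}0.npz",**s)
    print(n,s["mtx"].tolist(),s["R"].round(3).tolist(),s["t"].round(3).tolist())
print(manip.read_t(),manip.read_tcp_rot())
E
```

```text
scene [[479.48437068601345, 0.0, 328.2590630141241], [0.0, 479.48437068601345, 239.37208839794667], [0.0, 0.0, 1.0]] [[0.599, -0.801, 0.009], [-0.323, -0.253, -0.912], [0.732, 0.543, -0.41]] [-0.516, 0.205, 0.605]
top [[542.3674836466228, 0.0, 323.77271956398516], [0.0, 542.3674836466228, 252.94864716278025], [0.0, 0.0, 1.0]] [[0.005, -0.999, 0.039], [-0.991, -0.01, -0.13], [0.13, -0.038, -0.991]] [-0.251, 0.555, 0.852]
0.1 [-1.66710798  1.56971242  1.81226057]
```

View pics/scene0.png

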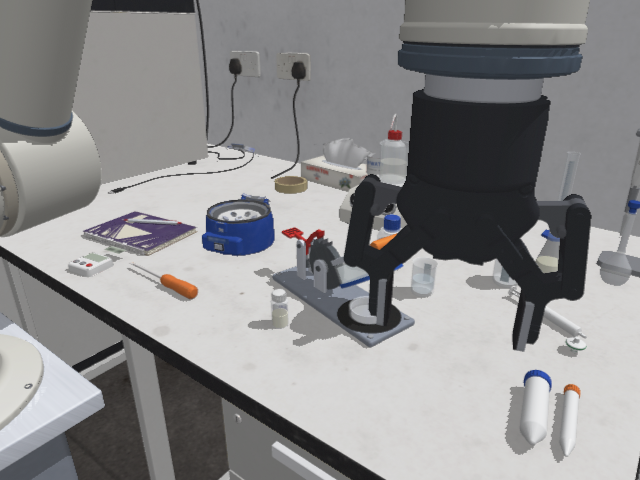

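View pics/top0.png

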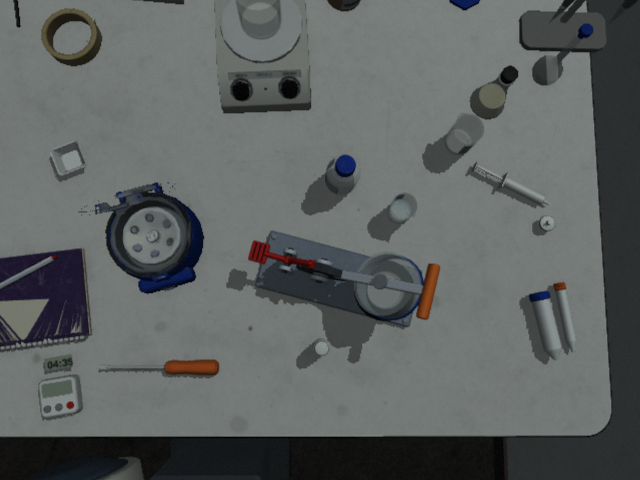

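The top view shows the red pad near (258,252), the orange bar from (434,266) to (424,317), and the vial at (320,348). The beaker is at (402,210) and the bottle at (343,172). I'll enlarge the area and take positions from depth.

```bash
cat > h.py <<'E'
import numpy as np,cv2
def world(s,u,v,z=None,d=None):
    K,R,t=s["mtx"],s["R"],s["t"]
    r=R.T@np.array([(u-K[0,2])/K[0,0],(v-K[1,2])/K[1,1],1.]); c=-R.T@t
    if d is not None: return c+r*d
    return c+r*(z-c[2])/r[2]
E
python3 - <<'E'
from h import *
s=np.load("top0.npz"); im=s["color"][:,:,::-1]
c=cv2.resize(im[220:340,235:450],None,fx=3.7,fy=3.7,interpolation=cv2.INTER_CUBIC);cv2.imwrite("pics/crop1.png",c)
hsv=cv2.cvtColor(np.ascontiguousarray(im),cv2.COLOR_BGR2HSV)
def pts(m):
    v,u=np.nonzero(m); return np.array([world(s,a,b,d=s["depth"][b,a]) for a,b in zip(u,v) if s["depth"][b,a]>0])
H,S,V=cv2.split(hsv)
box=np.zeros(H.shape,bool);box[225:330,240:450]=1
red=pts(box&((H<5)|(H>175))&(S>150)&(V>60)); org=pts(box&(H>=7)&(H<20)&(S>150)&(V>60))
np.savez("seg.npz",red=red,org=org)
for n,p in(("red",red),("org",org)):
    print(n,len(p),p.min(0).round(3),p.max(0).round(3),np.median(p,0).round(3))
    q=p[:,:2]-p[:,:2].mean(0); print(np.linalg.svd(q,full_matrices=False)[2][0])
d=s["depth"]
for u,v in [(252,243),(250,252),(258,252),(266,252),(255,260),(434,266),(424,317),(429,291),(380,283),(320,348),(402,210),(345,166)]:
    print(u,v,world(s,u,v,d=d[v,u]).round(4))
E
```

```text
red 480 [ 0.526 -0.23   0.079] [ 0.569 -0.129  0.118] [ 0.545 -0.155  0.085]
[0.24179023 0.97032854]
org 624 [ 0.45  -0.408  0.156] [ 0.527 -0.374  0.169] [ 0.488 -0.39   0.165]
[-0.967507    0.25284422]
252 243 [ 0.5665 -0.1329  0.0802]
250 252 [ 0.5515 -0.1306  0.0852]
258 252 [ 0.5515 -0.143   0.086 ]
266 252 [ 0.5515 -0.1555  0.0872]
255 260 [ 0.5388 -0.1388  0.0876]
434 266 [ 0.5235 -0.3995  0.1647]
424 317 [ 0.4514 -0.3836  0.1655]
429 291 [ 0.4878 -0.3911  0.167 ]
380 283 [ 0.5021 -0.3284  0.1208]
320 348 [ 0.4033 -0.2414  0.0561]
402 210 [ 0.634  -0.3806  0.0262]
345 166 [ 0.6864 -0.2774  0.1035]
```

View pics/crop1.png

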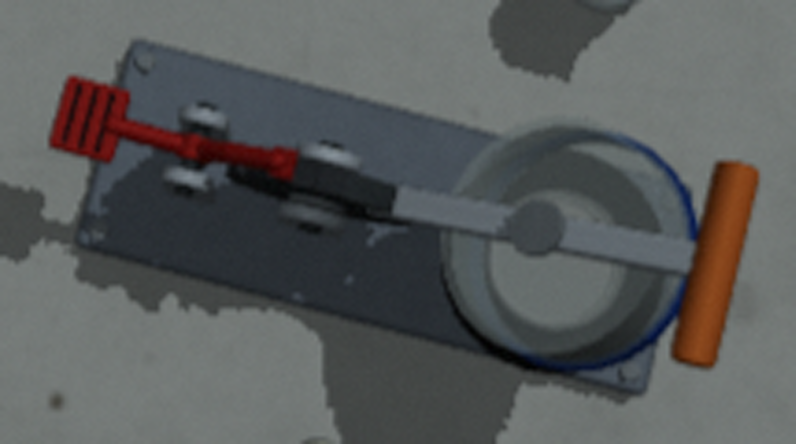

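```bash
python3 - <<'E'
from bench import manip
from h import *
manip.clamp(20)
manip.movel([0.25,-0.55,0.33],v=0.25)
rot=[-2.894,np.pi/2,0]
manip.move_to([0.5515,-0.142,0.25],rot)
manip.movel([0.5515,-0.142,0.115],v=0.15)
print(manip.read_tool_pos(),manip.read_tcp_rot(),manip.read_opening(),manip.read_t(),manip.read_ft_force())
for n in ["scene","top","wrist"]:
    s=manip.snapshot(n); np.savez(n+"1.npz",**s); im=s["color"][:,:,::-1]
    if n=="scene": im=cv2.resize(im[180:360,230:450],None,fx=3,fy=3)
    cv2.imwrite(f"pics/{n}1.png",im)
E
```

```text
[ 0.55199423 -0.14224688  0.11577764] [ 3.03843971  1.5695045  -0.35081317] -0.0003038069934778153 4.3833 [0.44456088 0.48293418 0.35817005]
```

View pics/scene1.png

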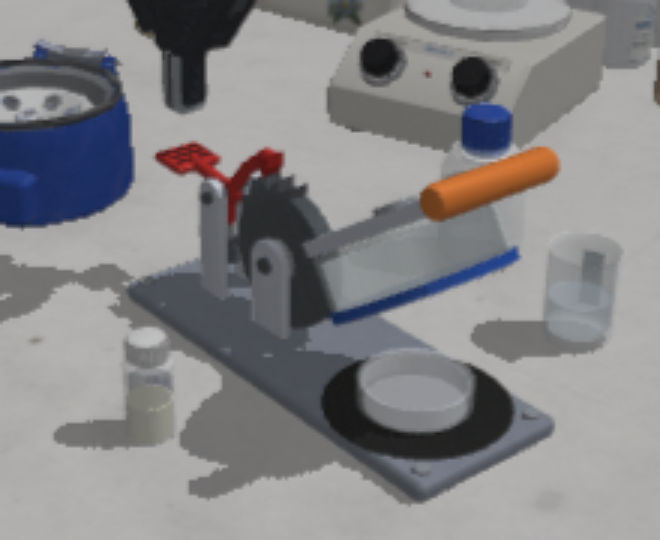

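View pics/wrist1.png

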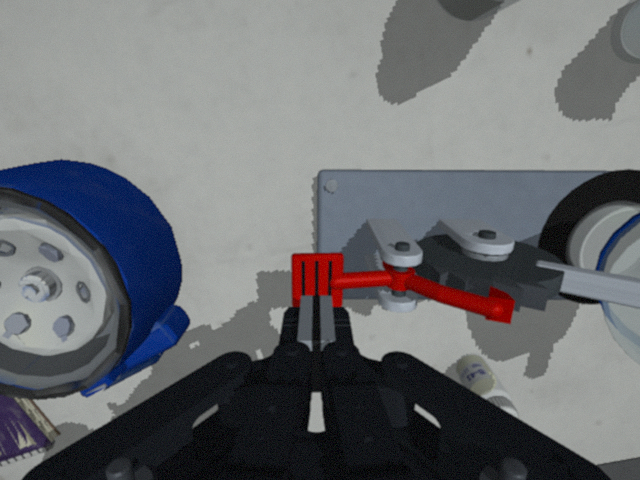

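The wrist and scene pictures show the shut tips (scene crop 185,105) right above the red pad (190,157), with nothing else nearby. I'll press now.

```bash
python3 - <<'E'
from bench import manip
from h import *
for n in ["wrist"]:
    s=np.load("wrist1.npz"); K,R,t=s["mtx"],s["R"],s["t"]
    for P in ([.552,-.1422,.1158],[.5515,-.1435,.089]):
        c=R@np.array(P)+t; print((K@c/c[2])[:2].round(1))
c=manip.movel([0.5515,-0.142,0.0955],v=0.06,contact_N=15)
z=0.0955
while z>0.067:
    z-=0.003
    c=manip.movel([0.5515,-0.142,z],v=0.03,contact_N=20)
    print(round(z,4),manip.read_tool_pos()[2].round(4),manip.read_ft_force().round(2),c)
    if c: break
s=manip.snapshot("scene"); cv2.imwrite("pics/scene2.png",cv2.resize(s["color"][180:360,230:450,::-1],None,fx=3,fy=3))
print(manip.read_t())
E
```

```text
[316.4 315.1]
[319.  289.1]
0.0925 0.0925 [ 0.52  0.15 -0.68] False
0.0895 0.0894 [0.06 0.04 0.25] False
0.0865 0.0864 [-0.72 -0.12  0.51] False
0.0835 0.0834 [-0.47 -0.38  1.32] False
0.0805 0.0803 [-0.99 -0.51  0.08] False
0.0775 0.0773 [ 0.63 -0.1   0.99] False
0.0745 0.0743 [ 0.3   0.26 -0.69] False
0.0715 0.0713 [ 0.37 -0.64 -0.  ] False
0.0685 0.0694 [-4.13  1.18 19.94] False
0.0655 0.0679 [-11.16   0.    47.37] False
7.5583
```

View pics/scene2.png

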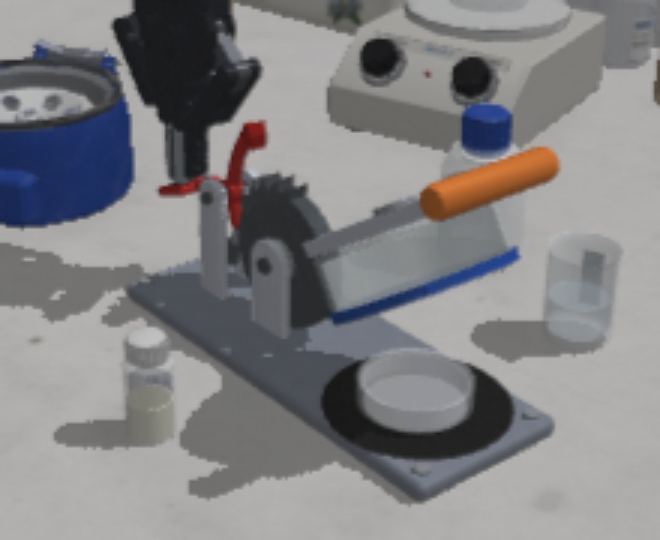

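The pawl nose is now up and clear of the teeth at crop (255,135), and the pad is down at (185,190). I'll retreat, verify, and move above the bar.

```bash
python3 - <<'E'
from bench import manip
from h import *
manip.movel([0.5515,-0.142,0.24],v=0.2)
d=np.array([-.245,-.97]);d/=np.linalg.norm(d); h=np.array([.488,-.391])-.1536*d
xy=h+.1536*d
manip.movel([*xy,0.24],v=0.25)
manip.movel([*xy,0.19],v=0.15)
print(h,manip.read_tool_pos(),manip.read_ft_force().round(2),manip.read_t())
s=manip.snapshot("scene"); cv2.imwrite("pics/scene3.png",cv2.resize(s["color"][150:360,230:450,::-1],None,fx=2.8,fy=2.8))
s=manip.snapshot("wrist"); cv2.imwrite("pics/wrist3.png",s["color"][:,:,::-1])
E
```

```text
[ 0.52561461 -0.24207686] [ 0.48838854 -0.39045481  0.19042677] [-0.2   0.88 -0.53] 10.2417
```

View pics/scene3.png

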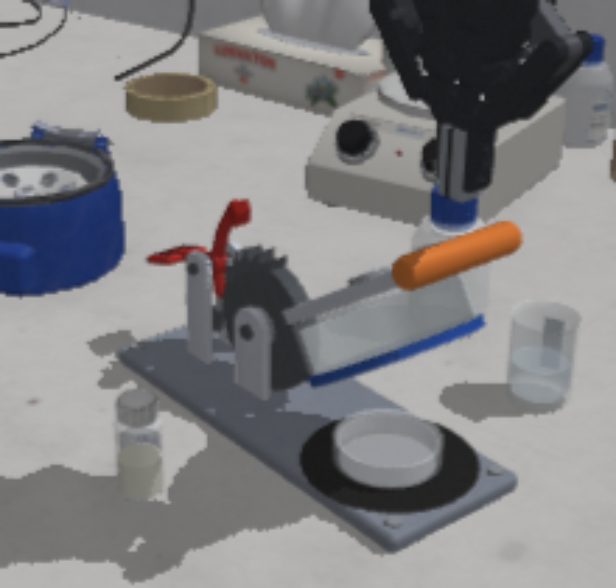

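View pics/wrist3.png

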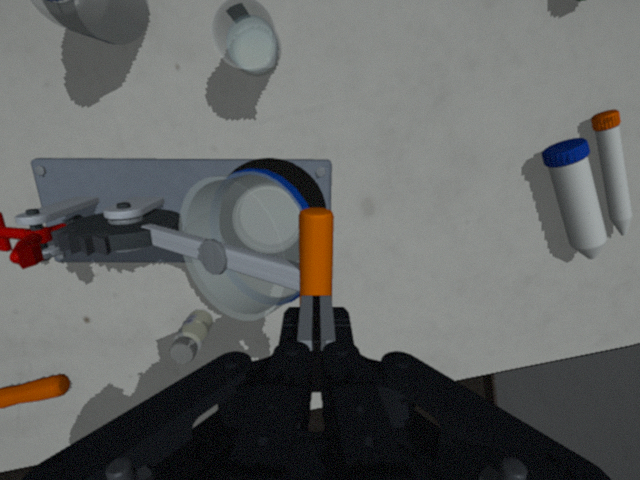

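With the tool away, the pawl stays snapped over (nose at 240,212, clear of the teeth), and the tips are in line with the orange bar. I'll push along the arc.

```bash
python3 - <<'E'
from bench import manip
from h import *
d=np.array([-.245,-.97]);d/=np.linalg.norm(d); h=np.array([.488,-.391])-.1536*d
for th in np.r_[np.arange(0.62,0.0,-0.06),0.02,0,-0.015,-0.03]:
    p=[*(h+.185*np.cos(th)*d),0.064+.185*np.sin(th)]
    c=manip.movel(p,v=0.05,contact_N=22)
    f=manip.read_ft_force()
    print(round(th,3),(manip.read_tool_pos()-p).round(4),f.round(1),c)
    if c or f[2]>22: break
print(manip.read_tool_pos(),manip.read_t())
manip.hold(0.3)
s=manip.snapshot("scene"); cv2.imwrite("pics/scene4.png",cv2.resize(s["color"][150:360,230:450,::-1],None,fx=2.8,fy=2.8))
E
```

```text
0.62 [-0.0001  0.0001 -0.0002] [ 0.5  0.5 -0.5] False
0.56 [-0.0003 -0.0001 -0.0003] [-0.9  1.  -1.3] False
0.5 [-0.0002  0.0001 -0.0005] [0.6 0.6 0. ] False
0.44 [-0.0002  0.0001 -0.0005] [0.4 0.5 0.4] False
0.38 [-0.0002  0.0001 -0.0005] [-0.  -0.   0.5] False
0.32 [-0.0002  0.0001 -0.0005] [0.3 0.2 0.6] False
0.26 [-0.0002  0.0002 -0.0005] [ 0.6  0.1 -0.1] False
0.2 [-0.0002  0.0002 -0.0005] [-0.6 -0.1 -0.4] False
0.14 [-0.0002  0.0002 -0.0005] [0.7 0.1 0.7] False
0.08 [-0.0002  0.0002 -0.0005] [-0.1  0.3 -0.4] False
0.02 [-0.0002  0.0002 -0.0005] [-0.3 -0.3 -0.5] False
0.02 [0.     0.     0.0001] [ 0.7  0.3 -0.4] False
0.0 [ 0.0001 -0.0001 -0.0001] [-0.  -0.9  0. ] False
-0.015 [ 0.0003 -0.0003  0.0017] [-4.7  4.1 28. ] False
[ 0.48062853 -0.42169507  0.06290854] 15.3667
```

View pics/scene4.png

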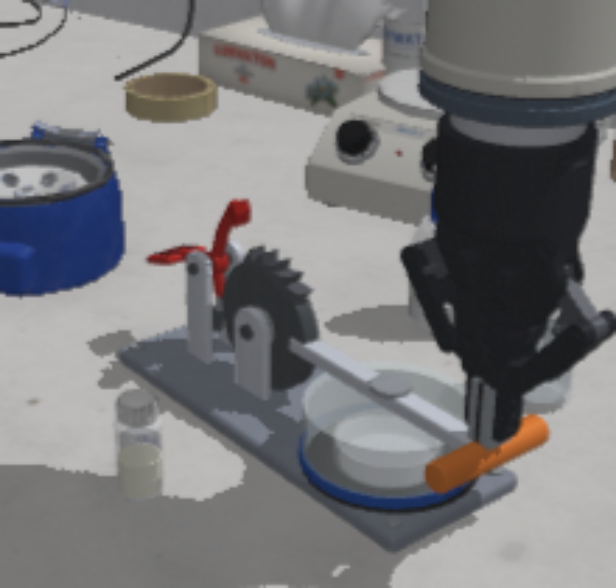

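The cover is down over the dish, and the stop gave 28 N at tip z = 63 mm, as expected for fully down. I'll retreat straight up and check.

```bash
python3 - <<'E'
from bench import manip
from h import *
p=manip.read_tool_pos()
manip.movel([p[0],p[1],0.25],v=0.12)
manip.movel([0.33,-0.55,0.33],v=0.25)
manip.hold(0.3)
print(manip.read_ft_force().round(2),manip.read_t())
a=manip.snapshot("scene"); s=manip.snapshot("top")
cv2.imwrite("pics/scene5.png",a["color"][:,:,::-1])
cv2.imwrite("pics/top5.png",cv2.resize(s["color"][130:370,230:450,::-1],None,fx=2.5,fy=2.5))
o=np.load("top0.npz")
cv2.imwrite("pics/top0c.png",cv2.resize(o["color"][130:370,230:450,::-1],None,fx=2.5,fy=2.5))
im=np.ascontiguousarray(s["color"][:,:,::-1]);H,S,V=cv2.split(cv2.cvtColor(im,cv2.COLOR_BGR2HSV))
box=np.zeros(H.shape,bool);box[225:345,400:470]=1
v,u=np.nonzero(box&(H>=7)&(H<20)&(S>150)&(V>60))
P=np.array([world(s,x,y,d=s["depth"][y,x]) for x,y in zip(u,v)]); print(np.median(P,0),np.percentile(P[:,2],95))
E
```

```text
[-0.3  -0.04  0.26] 18.7417
[ 0.47839204 -0.42049994  0.06159843] 0.06460678905979364
```

View pics/scene5.png

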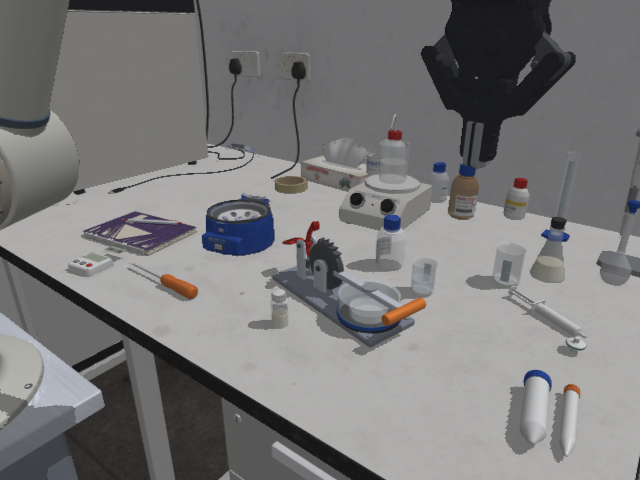

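View pics/top5.png

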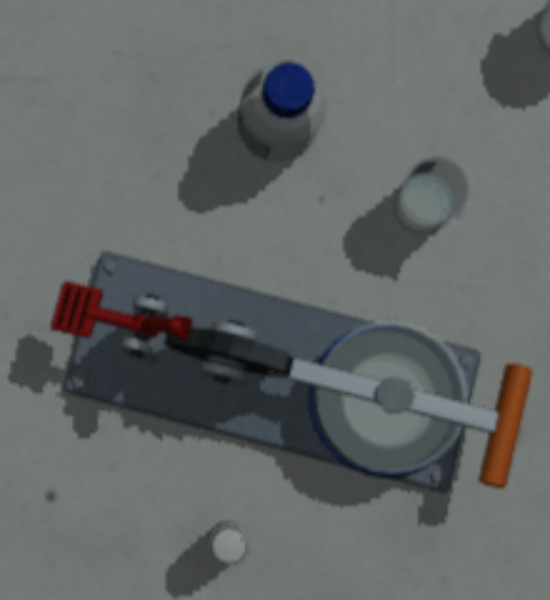

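View pics/top0c.png

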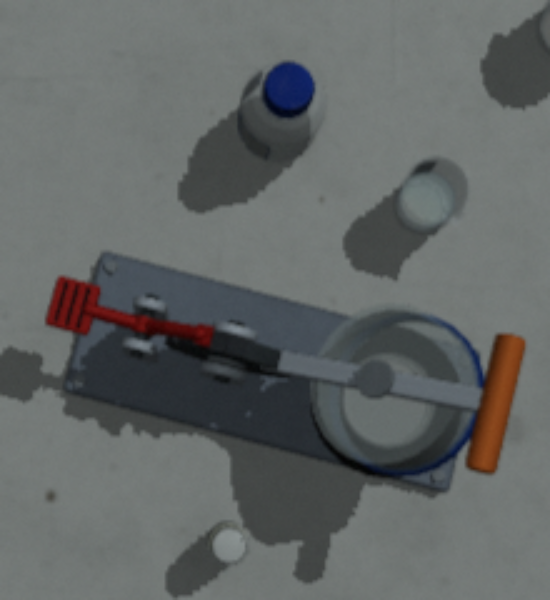

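In the top pictures the bottle (290,88), beaker (427,200) and vial (229,545) sit at the same pixels before and after. The bar top is at about 64 mm, so the arm is fully down, and the pawl nose is up and free. I'm handing in.

```bash
python3 - <<'E'
from bench import manip
manip.finish_job(); print(manip.read_t())
E
```

```text
the job is handed in; nothing more can be done
the job is handed in; nothing more can be done
```

I handed the job in at about 19 s with the pawl snapped over and the cover fully down over the dish. `finish_job()` reports no verdict, so success rests on my own checks.

**What I did:** I pressed the pawl pad with the shut fingers until it reached its end stop, about 47 N at the last step. The camera showed the pawl staying free after I let go. I then pushed the orange cross bar down along its arc to the stop, which gave 28 N with the fingertips at z = 63 mm, and retreated clear.

**Last checks:**
- **Arm:** the top of the bar measured about 64 mm by depth, which is the fully-down height.
- **Pawl:** its nose is up and clear of the teeth.
- **Dish and loose objects:** the vial, beaker and bottle are at the same pixels as at the start, and the dish shows no visible shift under the cover.
- **Robot:** it touches nothing, with wrist force about 0.

**What disagreed:**
- **Force readings:** the wrist force showed almost nothing during both pushes until the end stops. That is less than the 2–8 N for the bar and the 6 N for the pad that the task gives. The pictures show both moved as intended.
- **Pad height:** the pad read 86–88 mm by depth, against about 91 mm in the description.

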